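# Find the index notch by feel and pin the bearing wash dial

### The job

Turn the black knob of the index head slowly clockwise, feeling for the place where the drag dips and the dial drops into its hidden notch; leave it in the notch and do not run on to the far stop. Then take the chrome kingpin from its wooden rest and lower it gently, without forcing it, through the hole in the dial until its head sits fully home on the dial plate, and let go. Leave the other things on the slab where they are.

Things in the scene. Friction and masses are not known exactly. Their poses are not given: they have to be found in the camera images.
- index_head: Fixed grey round drum, 138 mm across (148 mm at the foot), 50 mm high, upright. Origin: centre of its underside; z up. On it turns an aluminium dial plate (132 mm across, 8 mm thick, top 60 mm above the slab). A spring plunger drops into the notch: shortly before it the drag dips, the plate is pulled on and centres itself (also if let go within 0.1 rad); turning on past it takes over 0.5 N m.
- knob (a joint): Turn of knob and dial plate on the drum, rad; grows clockwise seen from above, 0 to 1.75 (far stop; past 1.6 counts as run onto it). Starts at 0 to 0.3. The only notch is hidden, each time elsewhere: 0.35 to 1.35 rad clockwise of the start, below 1.4. Elsewhere the drag is steady, about 0.1 N m, and the dial stays where left. Turn slowly, under about 0.5 rad/s.
- knob_grip (a point): On the vertical turning axis, 84 mm above the slab, at gripping height. The black bar knob is 46 mm long, 14 mm thick and reaches from 64 to 100 mm above the slab; a 34 mm round hub 6 mm high is under it. The bar's long direction (this point's x axis) points at the dial's hole; grip it across the 14 mm, from above.
- lock_hole (a point): Centre of the mouth of the 13 mm hole in the dial plate, on its top face, 60 mm above the slab and 50 mm from the turning axis; moves with the dial. x axis: away from the turning axis; z up. Only with the dial in its notch (play about 0.05 rad) does a deeper 15.5 mm hole in the drum lie under it; otherwise a pin is stopped 9 mm below the plate's top.
- kingpin: Loose chrome steel pin, 75 mm long, 85 g, standing upright in the pin rest at the start: shank 10 mm in diameter and 45 mm long with a tapered tip below, cylindrical head 18 mm in diameter and 30 mm tall above. Origin: centre of the tip; z along the pin towards the head.
- pin_shoulder (a point): On the pin's axis, at the underside of its head, 45 mm above the tip. At the start 55 mm above the slab. When the pin is home this lies on the dial plate's top face.
- pin_rest: Fixed wooden block 46 x 46 x 40 mm with a loosely fitting upright hole, 30 mm deep, at its centre that holds the kingpin, the head's underside 15 mm above the block. Origin: centre of its underside.
- ramekin: Bystander: loose white ceramic ramekin, 80 mm in diameter, 42 mm high. Origin: centre of its underside.
- bushing: Bystander: loose bronze sleeve, 28 mm in diameter, 34 mm high, upright. Origin: centre of its underside.
- deep_socket: Bystander: loose black steel socket, 27 mm in diameter, 64 mm high, upright. Origin: centre of its underside.
- heel_brake: Bystander: loose red rubber brake, a short cone, 54 mm in diameter, 50 mm high with its stud upward. Origin: centre of its underside.

How it is judged:
By the outcome, as a careful person would: the job done as asked, in the order asked, and still so for the second after the job is handed in, with the robot touching nothing.
It also fails if it takes over 69 s, if anything falls off the work surface, if the arm or the gripper's body presses on something with over 40 N, if the wrist force passes 120 N, or if a joint passes its speed limit or range.

### The arm

A 6-joint arm with a two-finger parallel gripper is mounted at the origin on the work surface. World frame = base frame: x ahead of the robot, y to its left, z up, the work surface at z = 0. Lengths are in m, angles in rad, forces in N, time in s.
With the tool pointing down it reaches from about 0.375 to 0.975 m from the base axis. Payload 3.8 kg.
Tool frame: the origin (TCP) lies on the centre line of the jaws, within the pads' length; the fingertips stand 14 mm ahead of it and the grasp point (between the pads) lies 5 mm behind it; z points along the fingers, y is the line along which they close (so a half turn about z gives the same grasp; the last joint's range is limited). The gripper opens to 85 mm and grips with 20 to 120 N. Pads are 22 mm wide; open, the fingers measure 114 mm over their backs; the gripper's body (76 mm by 85 mm) begins 54 mm behind the grasp point. The pads swing forward as they close: fully open they stand 13 mm farther back than shut.
Start: joints at [-1.188, 0.264, 1.604, -0, 1.274, -0.037], TCP at [0.275, -0.616, 0.245] pointing down, gripper open.
Joint ranges: [-2.63, 2.63], [-0.94, 2.18], [0.31, 2.57], [-1.31, 4.45], [0, 2.66], [-2.55, 2.55]. Speed limits (rad/s): [2.57, 2.57, 3.14, 3.14, 3.14, 3.14].

### API

Orientations are given as a rotation vector (axis times angle).
In Python, from workcell import bot, eyes, spot_in gives the robot as it stands.
- The arm moves only by the tool carry_out, never from a script. Its argument "series" is text: rows parted by semicolons, each of 4 numbers parted by spaces: the shift along the world's x, y, z in m, then the turn about the world's z in degrees. In form: tx ty tz roll; .... A call has 1 to 20 rows; each row shifts and turns the commanded pose from where the row before left it; what a row does not reach is not made up. A row lasts 1/8 s, in which the tool goes at most 62.5 mm and 10.7 degrees, less where a joint would pass 70% of its speed; a pose out of reach is approached as far as the arm can. A call is refused whole if a number of a shift passes 0.0625 or a number of a turn 10.7, either way. A call with a gripper value outside its range is refused whole. "jaw" is the gripper command: -1 is shut, 1 is fully open, values between are in proportion, set as the call begins (left out, the last holds). The fingers move at their own pace and stop on an object; "grip_force" is the grip in N (left out, the last holds). Time passes only in rows, so rows that do not move let the fingers close. It gives the time, the measured TCP pose, the force, the opening and the grip force at its end, in the units of the state.
- bot.read_state(): the state, without advancing time (a new reading comes with each control period).
- eyes.read_camera(name): name is "scene" or "top"; returns (picture, depth): 420x560x3 uint8, blue, green, red; 420x560 float32, m along the optical axis (not along the pixel's ray), 0 where there is no reading.
- eyes.get_calibration(name): a dict with "K" (3x3 intrinsics, pixels), "distortion" ([k1, k2, p1, p2, k3] as OpenCV has them; the pictures are not rectified), "position" and "rotation" of the camera in the world. Camera axes: x right, y down, z forward; pixel columns grow to the right and rows downward; lengths in m; the calibration is good to about 2 mm. A picture is of the moment at which its call begins. get_calibration takes no time and is no camera call.
- bot.finish_job(): hands the job in; it is judged then, once.
Trained networks look in the newest picture that a camera, given by its name, has taken for a name from the list of things; names that differ only in an ending like _2 or _b are one class to them, and where a whole thing is asked for, a point or a joint stands for the part that bears it (a point fixed in the world has none). Each returns a list of dicts, best first, with "score" (0 to 1); they miss things now and then, are a little off and sometimes report something else, mostly with a low value. They report only what shows in the picture. A call takes as long as a camera call.
- spot_in(camera, target): "rect" ([centre column, centre row, width, height] in pixels, round what is visible of it).
The state is a dict: "time": time; "q": joint angles; "joint_vel": joint speeds; "joint_torque": joint torques, N m; "tool_pos": TCP position; "tcp_rot": TCP orientation; "wrist_force": force on the tool from outside, world axes, zero at the start; "torque": the same for the moment, N m; "width": opening from 0.0 (shut) to 1.0 (fully open); "grip_force": force on a finger pad.
Only numpy, scipy, OpenCV 4.12 (cv2) and the standard library are available. Lean on these libraries where they do the work, as an engineer would, in place of code of your own. Each camera call takes 0.05 s, during which the arm holds its last target. There are 200 camera calls.

## Working session

There is one attempt and no reset: what is moved stays moved. The work goes in short steps, Python scripts to look and compute and a tool call to move; the robot and the scene stay as the last step left them, time stands still between calls to the robot, and variables do not carry over. Pictures are saved under pics/ and viewed, at most 10 in all, crops included, and the job is handed in when it is done.

Besides the shell and the picture viewer there is one more tool, called after "Call:" as a command line: name --argument value ..., lists and objects as JSON in quotes. carry_out: Moves the arm, as the interface text tells. Its arguments: {"type":"object","properties":{"series":{"type":"string"},"jaw":{"type":"number"},"grip_force":{"type":"number"}},"required":["series"]}

```bash
ls; mkdir -p pics; python3 - <<'E'
from workcell import bot, eyes, spot_in
import cv2,numpy as np
for c in ["scene","top"]:
    p,d=eyes.read_camera(c); cv2.imwrite(f"pics/{c}0.png",p); np.save(f"{c}d.npy",d)
    k=eyes.get_calibration(c); print(c,k)
    for t in ["index_head","knob","kingpin","pin_rest","ramekin","bushing","deep_socket","heel_brake"]:
        r=spot_in(c,t); print(t,[(np.round(x["rect"]).tolist(),round(x["score"],2)) for x in r[:2]])
s=bot.read_state();print(s)
E
```

```text
pics
scene {'K': array([[401.11760729,   0.        , 280.8789024 ],
       [  0.        , 401.11760729, 208.28137996],
       [  0.        ,   0.        ,   1.        ]]), 'distortion': array([-0.06190315,  0.        ,  0.        ,  0.        ,  0.        ]), 'position': array([1.03979779, 0.35634838, 0.81919644]), 'rotation': array([-1.2364306 , -2.37812745,  0.88301459])}
index_head [([234.0, 187.0, 54.0, 55.0], 0.93)]
knob [([231.0, 183.0, 49.0, 35.0], 0.85), ([234.0, 189.0, 49.0, 50.0], 0.51)]
kingpin []
pin_rest [([338.0, 251.0, 26.0, 28.0], 0.6)]
ramekin [([158.0, 196.0, 28.0, 30.0], 0.69), ([437.0, 274.0, 16.0, 24.0], 0.57)]
bushing [([377.0, 338.0, 14.0, 16.0], 0.57)]
deep_socket [([438.0, 272.0, 18.0, 25.0], 0.62), ([197.0, 163.0, 16.0, 23.0], 0.58)]
heel_brake [([197.0, 162.0, 19.0, 20.0], 0.78)]
top {'K': array([[455.86552958,   0.        , 286.92107772],
       [  0.        , 455.86552958, 213.82899641],
       [  0.        ,   0.        ,   1.        ]]), 'distortion': array([-0.08356942,  0.        ,  0.        ,  0.        ,  0.        ]), 'position': array([0.33209063
[... 453 characters left out ...]
]
{'time': 0.9, 'q': array([-1.18792603e+00,  2.63865907e-01,  1.60399907e+00,  2.16187585e-05,
        1.27367225e+00, -3.68759583e-02]), 'joint_vel': array([ 1.55183847e-04, -8.04217933e-05, -1.95070821e-04,  8.98555057e-04,
        1.69641566e-03, -5.63854468e-04]), 'joint_torque': array([-5.94023677e-04, -5.15054083e+01, -3.67729032e+01, -3.17188269e-04,
        5.02327948e-04,  3.89303395e-06]), 'tool_pos': array([ 0.27510325, -0.61640093,  0.24530322]), 'tcp_rot': array([3.07260995e+00, 6.54485899e-01, 4.69723062e-05]), 'wrist_force': array([ 0.17160969, -0.46639788,  0.09366649]), 'torque': array([ 0.04452459, -0.02513771, -0.01546904]), 'grip_force': 0.0, 'width': 0.9970366869550427}
```

```bash
python3 - <<'E'
import cv2,numpy as np
t=cv2.imread("pics/top0.png"); s=cv2.imread("pics/scene0.png")
a=cv2.resize(t[190:270,310:410],(800,640),interpolation=cv2.INTER_CUBIC)[:600]
cv2.imwrite("pics/a.png",a)
b=cv2.resize(t[120:310,110:460],(800,434)); cv2.imwrite("pics/b.png",b)
E
```

```text
(no output)
```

View pics/a.png

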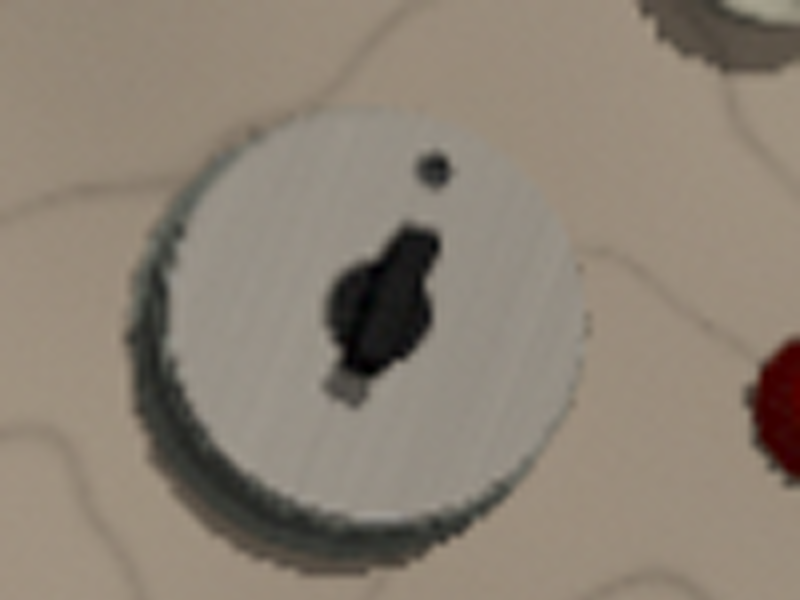

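View pics/b.png

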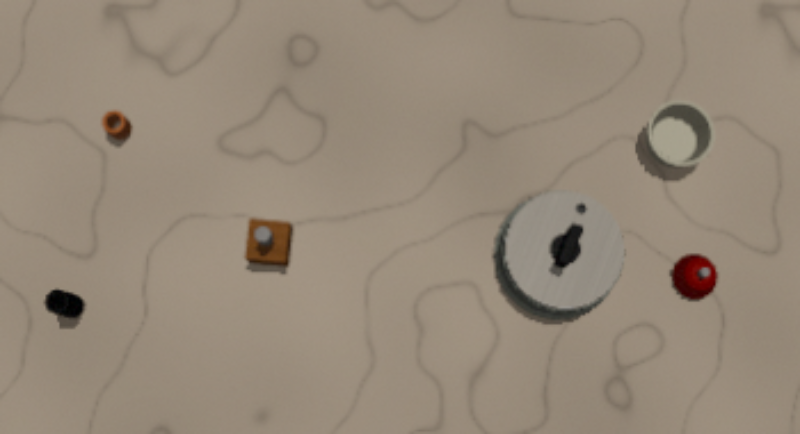

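```bash
cat > h.py <<'E'
import cv2,numpy as np
from scipy.spatial.transform import Rotation as R
from workcell import bot, eyes, spot_in
def ray(c,px):
    k=eyes.get_calibration(c)
    u=cv2.undistortPoints(np.array(px,float).reshape(-1,1,2),k["K"],k["distortion"]).reshape(-1,2)
    rot=np.array(k["rotation"],float); M=R.from_rotvec(rot).as_matrix() if rot.size==3 else rot
    return np.array(k["position"]),u,M
def plane(c,px,z):
    o,u,M=ray(c,px); d=np.c_[u,np.ones(len(u))]@M.T
    return o+d*((z-o[2])/d[:,2])[:,None]
def cloud(c,d):
    v,w=np.nonzero(d>0); o,u,M=ray(c,np.c_[w,v])
    return o+(np.c_[u,np.ones(len(u))]*d[v,w][:,None])@M.T
def circ(p):
    c,*_=np.linalg.lstsq(np.c_[2*p,np.ones(len(p))],(p**2).sum(1),rcond=None); return c[:2],np.sqrt(c[2]+c[:2]@c[:2])
E
python3 - <<'E'
from h import *
print("top", plane("top",[[357,229.4]],.06),plane("top",[[363.7,210.7]],.06),plane("top",[[225.1,222.4]],.085))
C0=plane("top",[[357,229.4]],.06)[0,:2]
for c in ["top","scene"]:
    P=cloud(c,np.load(c+"d.npy"))
    m=(np.hypot(*(P[:,:2]-C0).T)<.09)&(P[:,2]>.053)&(P[:,2]<.067); Q=P[m]
    (x,y),r=cv2.minEnclosingCircle(Q[:,:2].astype(np.float32)); print(c,"dial",x,y,r,np.median(Q[:,2]),len(Q))
    B=P[(np.hypot(*(P[:,:2]-C0).T)<.04)&(P[:,2]>.085)]; print("knob",B.mean(0),len(B),B[:,2].max())
    w=B[:,:2]-B[:,:2].mean(0); U,S,V=np.linalg.svd(w); print("dir",np.degrees(np.arctan2(V[0,1],V[0,0])))
    K0=plane("top",[[225.1,222.4]],.085)[0,:2]
    B=P[(np.hypot(*(P[:,:2]-K0).T)<.03)&(P[:,2]>.075)]; print("pin",B.mean(0),len(B),np.median(B[:,2]))
    if len(B):
        (x,y),r=cv2.minEnclosingCircle(B[:,:2].astype(np.float32)); print(x,y,r)
# all object points
P=cloud("top",np.load("topd.npy"));print("slab",np.median(P[(P[:,2]<.02),2]))
s=bot.read_state();print(R.from_rotvec(s["tcp_rot"]).as_matrix().round(3))
for t,px,z in [("ramekin",[409,178],.04),("bush",[162,176],.034),("sock",[139,253],.064),("brake",[415,240],.04),("rest",[227,227],.04)]: print(t,plane("top",[px],z).round(3))
E
```

```text
top [[ 0.49486816 -0.18870747  0.06      ]] [[ 0.54296046 -0.20761836  0.06      ]] [[0.51094701 0.1421236  0.085     ]]
top dial 0.49748533964157104 -0.1878337264060974 0.06792403012514114 0.059713215737271175 1960
knob [ 0.49696949 -0.18647381  0.0983334 ] 116 0.10383212778893958
dir 156.17865250073862
pin [0.51224736 0.14210993 0.08494405] 43 0.0854770753196592
0.5127347111701965 0.14239366352558136 0.008648046292364597
scene dial 0.4993477761745453 -0.19049569964408875 0.06912419945001602 0.05996846551460577 1196
knob [ 0.5025152  -0.18786473  0.09588949] 127 0.10276578588379492
dir -24.94351997491565
pin [0.51640166 0.14284939 0.08335085] 51 0.08406245399574719
0.5151073932647705 0.14236481487751007 0.009199784137308598
slab -0.0007737692374027993
[[ 0.913  0.408  0.   ]
 [ 0.408 -0.913 -0.   ]
 [ 0.     0.    -1.   ]]
ramekin [[ 0.634 -0.336  0.04 ]]
bush [[0.644 0.318 0.034]]
sock [[0.438 0.36  0.064]]
brake [[ 0.469 -0.342  0.04 ]]
rest [[0.506 0.143 0.04 ]]
```

Call:
carry_out --series "0.017 0.033 -0.008 10.2;0.017 0.033 -0.008 10.2;0.017 0.033 -0.008 10.2;0.017 0.033 -0.008 10.2;0.017 0.033 -0.008 10.2;0.017 0.033 -0.008 10.2;0.017 0.033 -0.008 10.2;0.017 0.033 -0.008 10.2;0.017 0.033 -0.008 10.2;0.017 0.033 -0.008 10.2;0.017 0.033 -0.008 10.2;0.018 0.033 -0.008 10.2;0.018 0.032 0 10.2;0 0 0 0;0 0 0 0" --jaw 0.1

```text
time: 2.78
tool_pos: [0.4981, -0.1886, 0.1494]
tcp_rot: [0.637, 3.076, -0.001]
wrist_force: [0.3, -0.5, -0.7]
width: 0.55
grip_force: 0.0
```

Call:
carry_out --series "0 0 -0.02 0;0 0 -0.02 0;0 0 -0.015 0;0 0 -0.012 0;0 0 0 0;0 0 0 0"

```text
time: 3.52
tool_pos: [0.4985, -0.1887, 0.0828]
tcp_rot: [0.636, 3.076, -0.0]
wrist_force: [0.7, -0.1, 0.6]
width: 0.552
grip_force: 0.0
```

Call:
carry_out --series "0 0 0 0;0 0 0 0;0 0 0 0;0 0 0 0;0 0 0 0;0 0 0 0" --jaw -1 --grip_force 40

```text
time: 4.28
tool_pos: [0.4982, -0.1898, 0.0832]
tcp_rot: [0.635, 3.076, -0.004]
wrist_force: [-3.4, -4.6, 1.6]
width: 0.156
grip_force: 42.8
```

```bash
python3 -c "
from workcell import bot
s=bot.read_state();print(s['q'],s['tool_pos'],s['wrist_force'],s['torque'],s['width'],s['grip_force'])"
```

```text
[-0.40934863  0.15658258  2.05729735 -0.00255287  0.9262802  -1.5715907 ] [ 0.49822141 -0.18975667  0.08318601] [-3.38957258 -4.55811789  1.63161819] [-0.50436884  0.34814958 -0.06043765] 0.15586335586653374 42.786115407943726
```

Call:
carry_out --series "-0.0006 -0.0013 0 0;0 0 0 -2;0 0 0 -2;0 0 0 -2;0 0 0 -2;0 0 0 -2;0 0 0 -2;0 0 0 -2;0 0 0 -2"

```text
time: 5.4
tool_pos: [0.4979, -0.1903, 0.0831]
tcp_rot: [1.059, 2.956, -0.002]
wrist_force: [-1.5, -1.1, 6.0]
width: 0.159
grip_force: 43.4
```

```bash
cat > st.py <<'E'
from workcell import bot
import numpy as np
s=bot.read_state();r=s['tcp_rot']
print(round(s['time'],2),"yaw",round(np.degrees(2*np.arctan2(r[1],r[0])),2),s['tool_pos'].round(4),"F",s['wrist_force'].round(1),"T",s['torque'].round(3),"q",s['q'].round(3),round(s['width'],3),round(s['grip_force'],1))
E
python3 st.py
```

```text
5.4 yaw 140.57 [ 0.4979 -0.1903  0.0831] F [-1.5 -1.1  6. ] T [-0.15   0.206  0.205] q [-4.110e-01  1.570e-01  2.057e+00 -1.000e-03  9.260e-01 -1.293e+00] 0.159 43.4
```

Call:
carry_out --series "0 0 0 -2;0 0 0 -2"

```text
time: 5.65
tool_pos: [0.4979, -0.1904, 0.0832]
tcp_rot: [1.162, 2.918, -0.002]
wrist_force: [-1.6, -3.2, 6.3]
width: 0.158
grip_force: 43.4
```

```bash
python3 st.py
```

```text
5.65 yaw 136.57 [ 0.4979 -0.1904  0.0832] F [-1.6 -3.2  6.3] T [-0.226  0.298  0.239] q [-4.110e-01  1.570e-01  2.057e+00 -2.000e-03  9.260e-01 -1.223e+00] 0.158 43.4
```

Call:
carry_out --series "0 0 0 -2;0 0 0 -2"

```text
time: 5.9
tool_pos: [0.4977, -0.1905, 0.0831]
tcp_rot: [1.263, 2.875, -0.002]
wrist_force: [-2.7, -2.6, 5.6]
width: 0.155
grip_force: 43.4
```

```bash
python3 st.py
```

```text
5.9 yaw 132.57 [ 0.4977 -0.1905  0.0831] F [-2.7 -2.6  5.6] T [-0.3    0.336  0.183] q [-4.110e-01  1.570e-01  2.057e+00 -2.000e-03  9.270e-01 -1.153e+00] 0.155 43.4
```

Call:
carry_out --series "0 0 0 -2;0 0 0 -2"

```text
time: 6.15
tool_pos: [0.4976, -0.1906, 0.0831]
tcp_rot: [1.363, 2.83, -0.003]
wrist_force: [-3.4, -2.7, 7.6]
width: 0.154
grip_force: 43.4
```

```bash
python3 st.py
```

```text
6.15 yaw 128.57 [ 0.4976 -0.1906  0.0831] F [-3.4 -2.7  7.6] T [-0.336  0.394  0.137] q [-4.110e-01  1.560e-01  2.058e+00 -2.000e-03  9.270e-01 -1.083e+00] 0.154 43.4
```

Call:
carry_out --series "0 0 0 -2;0 0 0 -2"

```text
time: 6.4
tool_pos: [0.4975, -0.1906, 0.0831]
tcp_rot: [1.461, 2.78, -0.003]
wrist_force: [-3.0, -3.8, 6.0]
width: 0.158
grip_force: 43.5
```

```bash
python3 st.py
```

```text
6.4 yaw 124.56 [ 0.4975 -0.1906  0.0831] F [-3.  -3.8  6. ] T [-0.409  0.43   0.041] q [-4.120e-01  1.560e-01  2.058e+00 -2.000e-03  9.270e-01 -1.013e+00] 0.158 43.5
```

Call:
carry_out --series "0 0 0 -1.5;0 0 0 -1"

```text
time: 6.65
tool_pos: [0.4974, -0.1907, 0.0831]
tcp_rot: [1.521, 2.748, -0.003]
wrist_force: [-3.7, -3.1, 6.8]
width: 0.156
grip_force: 43.5
```

```bash
python3 st.py
```

```text
6.65 yaw 122.08 [ 0.4974 -0.1907  0.0831] F [-3.7 -3.1  6.8] T [-0.461  0.49  -0.006] q [-4.120e-01  1.560e-01  2.058e+00 -2.000e-03  9.270e-01 -9.700e-01] 0.156 43.5
```

Call:
carry_out --series "0 0 0 -1;0 0 0 -1"

```text
time: 6.9
tool_pos: [0.4974, -0.1907, 0.0831]
tcp_rot: [1.569, 2.721, -0.003]
wrist_force: [-4.6, -4.2, 5.5]
width: 0.153
grip_force: 43.5
```

```bash
python3 st.py
```

```text
6.9 yaw 120.07 [ 0.4974 -0.1907  0.0831] F [-4.6 -4.2  5.5] T [-0.477  0.488  0.001] q [-4.120e-01  1.560e-01  2.058e+00 -2.000e-03  9.270e-01 -9.350e-01] 0.153 43.5
```

Call:
carry_out --series "0 0 0 -1;0 0 0 -1"

```text
time: 7.15
tool_pos: [0.4974, -0.1908, 0.0831]
tcp_rot: [1.615, 2.694, -0.003]
wrist_force: [-4.2, -4.0, 7.3]
width: 0.156
grip_force: 43.5
```

```bash
python3 st.py
```

```text
7.15 yaw 118.11 [ 0.4974 -0.1908  0.0831] F [-4.2 -4.   7.3] T [-0.444  0.451  0.239] q [-0.412  0.156  2.058 -0.003  0.927 -0.901] 0.156 43.5
```

Call:
carry_out --series "0 0 0 -1;0 0 0 0"

```text
time: 7.4
tool_pos: [0.4973, -0.1908, 0.0831]
tcp_rot: [1.638, 2.68, -0.003]
wrist_force: [-3.8, -4.1, 7.4]
width: 0.163
grip_force: 43.5
```

```bash
python3 st.py
```

```text
7.4 yaw 117.15 [ 0.4973 -0.1908  0.0831] F [-3.8 -4.1  7.4] T [-0.518  0.475  0.238] q [-0.412  0.156  2.058 -0.003  0.927 -0.884] 0.163 43.5
```

Call:
carry_out --series "0 0 0 -1.5;0 0 0 0"

```text
time: 7.65
tool_pos: [0.4973, -0.1909, 0.0831]
tcp_rot: [1.672, 2.659, -0.004]
wrist_force: [-4.5, -4.3, 7.2]
width: 0.157
grip_force: 43.7
```

```bash
python3 st.py
```

```text
7.65 yaw 115.69 [ 0.4973 -0.1909  0.0831] F [-4.5 -4.3  7.2] T [-0.466  0.53   0.442] q [-0.412  0.156  2.058 -0.003  0.927 -0.858] 0.157 43.7
```

Call:
carry_out --series "0 0 0 1.5;0 0 0 1.5;0 0 0 0;0 0 0 0"

```text
time: 8.15
tool_pos: [0.4974, -0.1908, 0.0831]
tcp_rot: [1.603, 2.701, -0.003]
wrist_force: [-3.8, -4.3, 6.8]
width: 0.152
grip_force: 43.5
```

```bash
python3 st.py
```

```text
8.15 yaw 118.62 [ 0.4974 -0.1908  0.0831] F [-3.8 -4.3  6.8] T [-0.479  0.451  0.067] q [-4.120e-01  1.560e-01  2.058e+00 -2.000e-03  9.270e-01 -9.100e-01] 0.152 43.5
```

Call:
carry_out --series "0 0 0 0;0 0 0 0;0 0 0 0;0 0 0 0" --jaw 0.1

```text
time: 8.65
tool_pos: [0.4974, -0.1895, 0.082]
tcp_rot: [-1.602, -2.702, -0.0]
wrist_force: [0.0, -0.5, -0.4]
width: 0.549
grip_force: 0.0
```

Call:
carry_out --series "0 0 0.03 0;0 0 0.04 0;0 0.04 0.03 0;0 0.06 0 0;0 0.06 0 0;0 0.06 0 0;0 0.05 0 0;0 0 0 0;0 0 0 0"

```text
time: 9.78
tool_pos: [0.4974, 0.0802, 0.1821]
tcp_rot: [1.601, 2.703, -0.001]
wrist_force: [0.5, -0.7, -0.2]
width: 0.552
grip_force: 0.0
```

```bash
python3 st.py; python3 - <<'E'
from h import *
C0=np.array([.498,-.189])
p,d=eyes.read_camera("top"); cv2.imwrite("pics/top1.png",p)
cv2.imwrite("pics/c.png",cv2.resize(p[190:265,310:410],(800,600),interpolation=cv2.INTER_CUBIC))
ps,ds=eyes.read_camera("scene"); cv2.imwrite("pics/scene1.png",ps)
cv2.imwrite("pics/d.png",cv2.resize(ps[150:225,185:285],(800,600),interpolation=cv2.INTER_CUBIC))
E
```

```text
9.78 yaw 118.71 [0.4974 0.0802 0.1821] F [ 0.5 -0.7 -0.2] T [ 0.009  0.014 -0.055] q [ 1.110e-01 -1.100e-02  2.033e+00 -1.000e-03  1.120e+00 -3.900e-01] 0.552 0.0
```

View pics/c.png

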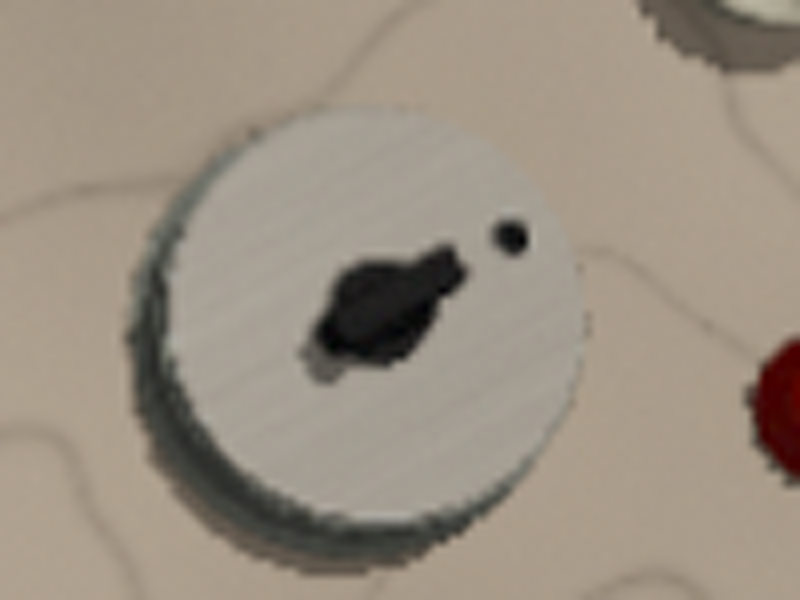

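View pics/d.png

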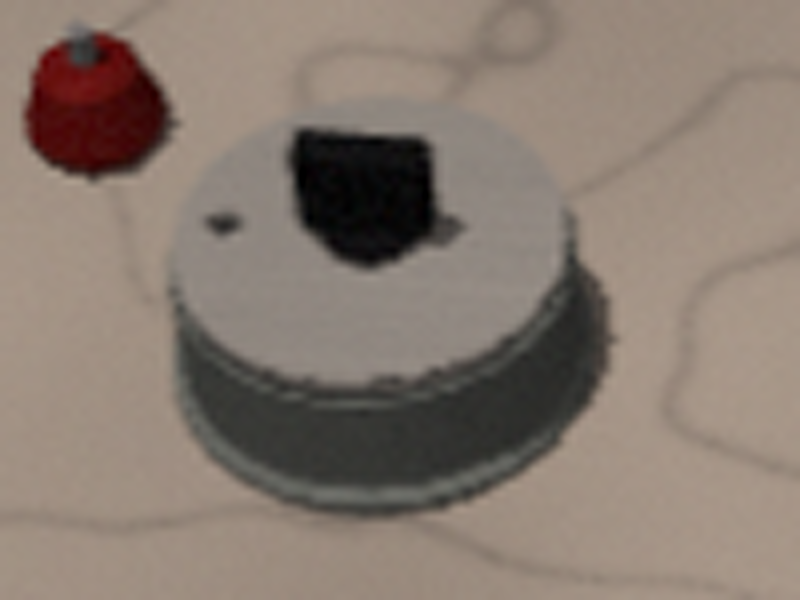

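Call:
carry_out --series "0.002 0.007 0 -10;0.002 0.007 0 -10;0.002 0.007 0 -10;0.002 0.007 0 -10;0.002 0.007 0 -10;0.002 0.007 0 -10;0.001 0.007 0 -10;0.001 0.007 0 -10;0.001 0.006 0 -10;0 0 -0.03 0;0 0 -0.03 0;0 0 -0.025 0;0 0 -0.025 0;0 0 0 0;0 0 0 0"

```text
time: 11.75
tool_pos: [0.5133, 0.1416, 0.073]
tcp_rot: [3.044, 0.775, 0.001]
wrist_force: [0.4, -0.3, 0.6]
width: 0.55
grip_force: 0.0
```

Call:
carry_out --series "0 0 0 0;0 0 0 0;0 0 0 0;0 0 0 0;0 0 0 0;0 0 0 0" --jaw -1 --grip_force 20

```text
time: 12.5
tool_pos: [0.5135, 0.1428, 0.0735]
tcp_rot: [-3.044, -0.778, -0.004]
wrist_force: [-0.3, 1.0, 6.6]
width: 0.205
grip_force: 19.5
```

```bash
python3 st.py; python3 - <<'E'
from h import *
f=lambda a:[310+(a[0]+.5)/8-.5,190+(a[1]+.5)/8-.5]
g=lambda a:[185+(a[0]+.5)/8-.5,150+(a[1]+.5)/8-.5]
for c,k,h,ct in [("top",f,(511,237),(376,314)),("scene",g,(223,223),(368,241))]:
    H=plane(c,[k(h)],.06)[0]; C=plane(c,[k(ct)],.06)[0]; print(c,H,C,np.hypot(*(H-C)[:2]),np.degrees(np.arctan2(*(H-C)[1::-1])))
for c,n in [("scene","scene1"),("top","top1")]:
    p=cv2.cvtColor(cv2.imread(f"pics/{n}.png"),cv2.COLOR_BGR2GRAY)
    # hole darkness centroid on plate
    u=(223/8+185,223/8+150) if c=="scene" else (511/8+310,237/8+190)
    x0,y0=int(u[0])-5,int(u[1])-5; w=p[y0:y0+11,x0:x0+11].astype(float); b=np.median(w); m=np.clip(b-w-15,0,None)
    yy,xx=np.mgrid[:11,:11]; q=[x0+(m*xx).sum()/m.sum(),y0+(m*yy).sum()/m.sum()]; print(c,q,plane(c,[q],.06))
E
```

```text
12.5 yaw -331.33 [0.5135 0.1428 0.0735] F [-0.3  1.   6.6] T [0.09  0.103 0.003] q [0.224 0.169 2.064 0.    0.906 1.295] 0.205 19.5
top [ 0.52082291 -0.23177302  0.06      ] [ 0.49638001 -0.18764406  0.06      ] 0.05044620833424776 -61.01806939012405
scene [ 0.52339461 -0.23328614  0.06      ] [ 0.50208071 -0.18787045  0.06      ] 0.05016839685494124 -64.85900079673775
scene [np.float64(212.48760330578511), np.float64(177.53925619834712)] [[ 0.52360779 -0.23291839  0.06      ]]
top [np.float64(373.21083627797407), np.float64(219.3545347467609)] [[ 0.52039544 -0.23117273  0.06      ]]
```

Call:
carry_out --series "0 0 0 0;0 0 0 0;-0.0005 0.0009 0 0;0 0 0 10;0 0 0 10;0 0 0 10;0 0 0 10;0 0 0 10;0 0 0 10;0 0 0 10;0 0 0 10;0 0 0 10;0 0 0 0;0 0 0 0" --jaw 0.1

```text
time: 14.25
tool_pos: [0.5119, 0.1432, 0.0721]
tcp_rot: [-1.606, -2.7, 0.0]
wrist_force: [0.0, 1.1, 0.2]
width: 0.55
grip_force: 0.0
```

Call:
carry_out --series "0 0 0 0;0 0 0 0;0 0 0 0;0 0 0 0;0 0 0 0;0 0 0 0" --jaw -1 --grip_force 25

```text
time: 15.0
tool_pos: [0.512, 0.1432, 0.0723]
tcp_rot: [-1.603, -2.702, 0.0]
wrist_force: [-0.3, -0.4, 1.3]
width: 0.2
grip_force: 26.1
```

```bash
python3 st.py
```

```text
15.0 yaw -241.35 [0.512  0.1432 0.0723] F [-0.3 -0.4  1.3] T [-0.043  0.141 -0.036] q [ 0.226  0.169  2.066 -0.     0.906 -0.274] 0.2 26.1
```

Call:
carry_out --series "0 0 0.01 0;0 0 0.028 0;0 0 0.03 0;0 0 0.03 0;0 0 0.02 0;0.001 -0.025 0 0;0.001 -0.04 0 0;0.001 -0.05 0 0;0.001 -0.05 0 0;0.001 -0.05 0 0;0.001 -0.05 0 0;0.001 -0.05 0 0;0.001 -0.036 0 0;0.0006 -0.0245 0 0;0 0 0 0;0 0 0 0;0 0 0 0"

```text
time: 17.12
tool_pos: [0.5206, -0.2313, 0.1903]
tcp_rot: [-1.601, -2.703, -0.0]
wrist_force: [0.2, 0.1, -0.2]
width: 0.197
grip_force: 25.8
```

```bash
python3 st.py
```

```text
17.12 yaw -241.29 [ 0.5206 -0.2313  0.1903] F [ 0.2  0.1 -0.2] T [-0.035  0.003  0.003] q [-0.462  0.107  1.892  0.     1.142 -0.963] 0.197 25.8
```

Call:
carry_out --series "0 -0.001 -0.02 0;0 0 -0.02 0;0 0 -0.015 0;0 0 -0.005 0;0 0 0 0;0 0 0 0"

```text
time: 17.88
tool_pos: [0.5212, -0.2336, 0.131]
tcp_rot: [1.602, 2.701, 0.0]
wrist_force: [0.5, 0.2, -1.1]
width: 0.198
grip_force: 25.8
```

```bash
python3 st.py; python3 - <<'E'
from h import *
p,d=eyes.read_camera("scene"); cv2.imwrite("pics/scene2.png",p)
t,d=eyes.read_camera("top")
a=cv2.resize(p[130:205,180:260],(640,600),interpolation=cv2.INTER_CUBIC)
cv2.imwrite("pics/e.png",a)
E
```

```text
17.88 yaw 118.65 [ 0.5212 -0.2336  0.131 ] F [ 0.5  0.2 -1.1] T [0.006 0.011 0.023] q [-0.465  0.167  1.943 -0.     1.03  -0.965] 0.198 25.8
```

View pics/e.png

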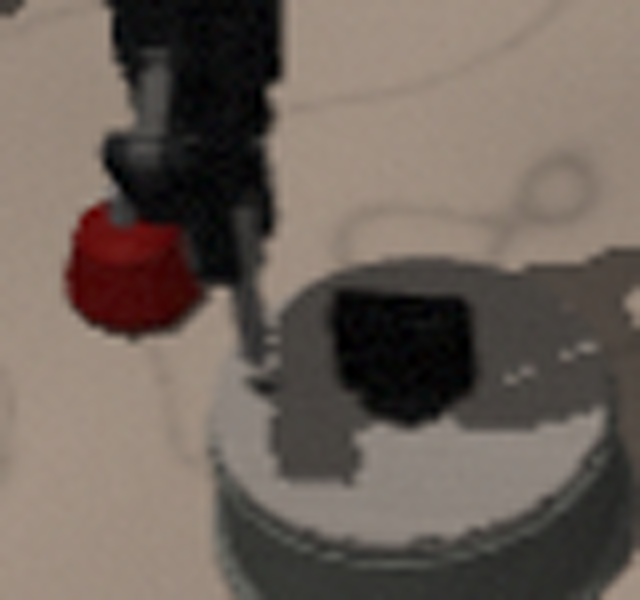

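```bash
python3 - <<'E'
from h import *
k=eyes.get_calibration("scene"); M=R.from_rotvec(k["rotation"]).as_matrix()
def pr(P): return cv2.projectPoints((np.array(P)-k["position"])@M,np.zeros(3),np.zeros(3),k["K"],k["distortion"])[0].reshape(-1,2)
X=[.5212,-.2336]
q=pr([X+[z] for z in (.06,.0687,.08,.09,.1)]); print(q.round(2))
print("hole pred",pr([[.5206,-.2325,.06]]), "jac x,y mm",pr([[.5306,-.2325,.06],[.5206,-.2225,.06]]))
p=cv2.cvtColor(cv2.imread("pics/scene2.png"),cv2.COLOR_BGR2GRAY)
for r in range(160,180): print(r,p[r,203:222])
E
```

```text
[[212.89 176.91]
 [212.47 174.6 ]
 [211.91 171.54]
 [211.41 168.8 ]
 [210.91 166.02]]
hole pred [[213.34986167 176.95063171]] jac x,y mm [[210.86448509 179.12521182]
 [216.16085931 178.46215601]]
160 [ 35  20   9   6  16   8  24  50  49  68 119 144 145 146 146 147 144 141
 135]
161 [ 41  26  13   9  13  12  22  46  52  67 119 145 144 146 146 144 145 143
 135]
162 [ 37  35  13  18  12   8  16  43  55  57 111 143 144 145 144 145 146 143
 138]
163 [ 31  33  15   7  10   7  14  37  56  87 130 146 144 146 147 143 145 141
 136]
164 [ 23  21  16  15  13  14  13  40  61 108 143 145 144 145 145 144 141 122
  88]
165 [ 23  33  41  46  56  42  30  48  66 113 144 144 145 145 140 120  87  66
  66]
166 [ 21  25  53 109 144 118  58  53  53 105 144 144 144 140 106  68  67  68
  52]
167 [ 24  35  64 114 143 121  69  55  53  87 131 144 132 102  68  70  68  68
  47]
168 [ 35  66 113 145 143 126  85  53  54  72 118 133 104  68  68  66  69  57
  35]
169 [ 64 111 142 144 143 129  86  55  53  70 112 109  67  68  66  69  67  54
  28]
170 [114 143 144 143 144 135 101  51  54  56  96 103  68  68  69  66  67  54
  26]
171 [144 144 143 142 144 143 117  57  55  49  64  75  67  68  68  66  69  59
  37]
172 [143 144 144 147 146 145 122  72  54  50  95 104  68  69  69  67  67  68
  49]
173 [143 144 143 145 145 140 122  79  53  52  59  68  67  69  70  69  68  68
  48]
174 [144 146 144 145 144 137 118  83  57  53  88  96  68  68  66  69  69  68
  51]
175 [145 145 144 145 140 136 135 119  86  69 104 103  70  68  66  68  69  64
  54]
176 [145 144 144 144 138 135 134 132 117 101  88  66  67  68  66  68  65  67
  55]
177 [145 146 146 144 138 132 133 108  72  63  61  63  62  67  67  68  68  68
  61]
178 [143 145 144 140 135 133 133 119  85  38  30  47  61  67  69  67  66  68
  66]
179 [144 143 145 141 136 133 134 134 122  92  69  69  68  68  67  65  68  66
  68]
```

Call:
carry_out --series "-0.0003 0.0005 -0.003 0;0 0 -0.003 0;0 0 -0.003 0;0 0 -0.003 0;0 0 -0.002 0;0 0 0 0;0 0 0 0"

```text
time: 18.85
tool_pos: [0.5204, -0.2328, 0.1164]
tcp_rot: [1.603, 2.702, 0.0]
wrist_force: [-0.4, -0.5, 0.0]
width: 0.2
grip_force: 25.8
```

```bash
python3 st.py
```

```text
18.85 yaw 118.65 [ 0.5204 -0.2328  0.1164] F [-0.4 -0.5  0. ] T [ 0.011  0.022 -0.018] q [-0.464  0.182  1.956 -0.     1.004 -0.964] 0.2 25.8
```

Call:
carry_out --series "0 0 -0.002 0;0 0 -0.002 0;0 0 -0.002 0;0 0 -0.002 0;0 0 -0.002 0;0 0 0 0"

```text
time: 19.6
tool_pos: [0.5202, -0.2327, 0.106]
tcp_rot: [-1.602, -2.702, 0.0]
wrist_force: [0.1, 0.3, -1.3]
width: 0.197
grip_force: 25.8
```

```bash
python3 st.py
```

```text
19.6 yaw -241.35 [ 0.5202 -0.2327  0.106 ] F [ 0.1  0.3 -1.3] T [-0.02  -0.002  0.044] q [-0.464  0.194  1.963  0.     0.985 -0.965] 0.197 25.8
```

Call:
carry_out --series "0 0 -0.004 0;0 0 -0.004 0;0 0 -0.004 0;0 0 -0.004 0;0 0 -0.004 0;0 0 -0.003 0;0 0 -0.003 0;0 0 0 0;0 0 0 0"

```text
time: 20.72
tool_pos: [0.5204, -0.2328, 0.0804]
tcp_rot: [1.603, 2.702, 0.0]
wrist_force: [-0.5, -0.8, -1.9]
width: 0.2
grip_force: 25.8
```

```bash
python3 st.py
```

```text
20.73 yaw 118.65 [ 0.5204 -0.2328  0.0804] F [-0.5 -0.8 -1.9] T [-0.014  0.02   0.046] q [-0.464  0.225  1.98   0.     0.936 -0.964] 0.2 25.8
```

Still free; last few millimetres gently.

Call:
carry_out --series "0 0 -0.001 0;0 0 -0.001 0;0 0 -0.001 0;0 0 0 0"

```text
time: 21.22
tool_pos: [0.5203, -0.2328, 0.0774]
tcp_rot: [1.603, 2.702, -0.0]
wrist_force: [0.5, 0.1, -0.9]
width: 0.199
grip_force: 26.0
```

```bash
python3 st.py
```

```text
21.23 yaw 118.65 [ 0.5203 -0.2328  0.0774] F [ 0.5  0.1 -0.9] T [0.07  0.098 0.051] q [-0.464  0.229  1.982 -0.     0.931 -0.964] 0.199 26.0
```

Call:
carry_out --series "0 0 -0.001 0;0 0 0 0;0 0 0 0"

```text
time: 21.6
tool_pos: [0.5205, -0.2328, 0.0773]
tcp_rot: [1.602, 2.702, 0.0]
wrist_force: [-2.8, 2.1, 6.2]
width: 0.2
grip_force: 26.6
```

```bash
python3 st.py
```

```text
21.6 yaw 118.66 [ 0.5205 -0.2328  0.0773] F [-2.8  2.1  6.2] T [0.279 0.454 0.017] q [-0.464  0.229  1.982  0.     0.93  -0.964] 0.2 26.6
```

Call:
carry_out --series "0 0 0 0;0 0 0 0;0 0 0 0;0 0 0 0" --jaw 0

```text
time: 22.1
tool_pos: [0.5202, -0.2328, 0.0761]
tcp_rot: [-1.603, -2.702, 0.0]
wrist_force: [0.2, -0.3, -0.3]
width: 0.498
grip_force: 0.0
```

Call:
carry_out --series "0 0 0.01 0;0 0 0.03 0;0 0 0.04 0;0 0 0.04 0;0 0.04 0 0;0 0.06 0 0;0 0.06 0 0;0 0.06 0 0;0 0 0 0;0 0 0 0"

```text
time: 23.35
tool_pos: [0.5206, -0.0128, 0.1969]
tcp_rot: [1.6, 2.702, -0.0]
wrist_force: [1.0, -0.4, 0.1]
width: 0.498
grip_force: 0.0
```

```bash
python3 st.py; python3 - <<'E'
from h import *
p,d=eyes.read_camera("top"); ps,ds=eyes.read_camera("scene")
a=cv2.resize(p[190:265,310:410],(400,300)); b=cv2.resize(ps[150:225,185:285],(400,300)); cv2.imwrite("pics/f.png",np.hstack([a,b]))
for c,D in [("top",d),("scene",ds)]:
    P=cloud(c,D); B=P[(np.hypot(*(P[:,:2]-[.5206,-.2325]).T)<.012)&(P[:,2]>.07)]; print(c,len(B),B.mean(0),np.percentile(B[:,2],[50,95]))
E
```

```text
23.35 yaw 118.73 [ 0.5206 -0.0128  0.1969] F [ 1.  -0.4  0.1] T [-0.073 -0.03  -0.017] q [-7.200e-02  7.000e-03  1.985e+00 -1.000e-03  1.148e+00 -5.730e-01] 0.498 0.0
top 52 [ 0.5206315  -0.23001366  0.0864073 ] [0.08802294 0.09177133]
scene 58 [ 0.52511177 -0.22907207  0.0842568 ] [0.08621142 0.09130933]
```

View pics/f.png

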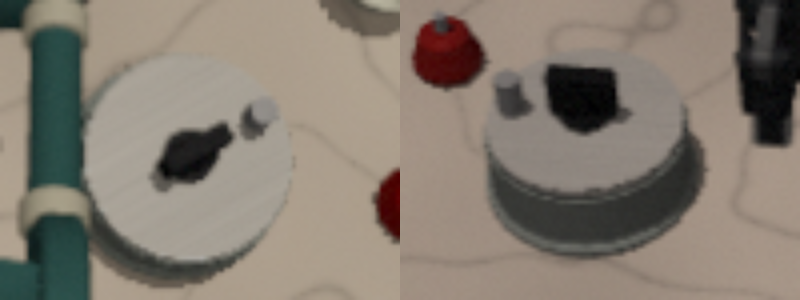

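The picture shows the pin's head (about 262,112 left and 510,90 right) sitting flat on the dial. Its top is at about 90 mm, so the pin is home, and the bystanders in view haven't moved.

```bash
python3 -c "
from workcell import bot
print(bot.finish_job())"
```

```text
the job is handed in; nothing more can be done
None
```

The dial is in its notch, about 38° clockwise of the start, the kingpin's head sits home on the plate and is let go, and the job was handed in at about 23 s; no verdict came back.

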